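Hang the sample basket on the suspension balance and unlock it

ROBOT

A 6-joint arm with a two-finger parallel gripper is mounted at the origin on the work surface. World frame = base frame: x ahead of the robot, y to its left, z up, the work surface at z = 0. Lengths are in m, angles in rad, forces in N, time in s.
With the tool pointing down it reaches from about 0.3 to 0.775 m from the base axis. Payload 14.6 kg.
Tool frame: the origin (TCP) lies at the very end of the fingers, on their centre line; the grasp point (between the pads) lies 19 mm behind it; z points along the fingers, y is the line along which they close (so a half turn about z gives the same grasp; the last joint's range is limited). The gripper opens to 94 mm and grips with 3 to 60 N. Pads are 16 mm wide; open, the fingers measure 119 mm over their backs; the gripper's body (75 mm by 177 mm) begins 78 mm behind the grasp point.
Start: joints at [-1.304, 0.3, 1.521, -0, 1.321, -0.067], TCP at [0.18, -0.52, 0.205] pointing down, gripper open.
Joint ranges: [-3.03, 3.03], [-0.79, 2.21], [0.23, 2.52], [-1.04, 4.18], [0, 3.07], [-2.55, 2.55]. Speed limits (rad/s): [2.22, 2.22, 2.57, 3.14, 3.14, 3.14].

INTERFACE

Orientations are given as [roll, pitch, yaw] about the fixed x, y, z axes, in that order (R = Rz(yaw) Ry(pitch) Rx(roll)).
In Python, from station import ctrl gives the robot as it stands. The module is installed in compiled form; this text tells all that it offers.
- The arm moves only by the tool step_arm, never from a script. Its argument "deltas" is a list of rows, each an object with "dp": the shift along the tool's x, y, z scaled (see below), a list of three; "twist": the turn about the tool's z scaled (see below). In form: [{"dp": [tx, ty, tz], "twist": twist}, ...]. A call has 1 to 12 rows; each row shifts and turns the commanded pose from where the row before left it, along the tool's axes as they then stand; what a row does not reach is not made up. The controller multiplies each number of a shift by 0.04 m and each number of a turn by 4 degrees. A row lasts 1/10 s, in which the tool goes at most 50 mm and 8.59 degrees, less where a joint would pass 70% of its speed; a pose out of reach is approached as far as the arm can. A call with a number of a shift or a turn outside -1 to 1 is refused whole. A call with a gripper value outside its range is refused whole. "gripper" is the opening, from -1 (shut) to 1 (fully open), set as the call begins (left out, the last holds). The fingers move at their own pace and stop on an object; "squeeze" is the grip in N (left out, the last holds). Time passes only in rows, so rows that do not move let the fingers close. It gives the time, the measured TCP pose, the force, the opening and the grip force at its end, in the units of the state.
- ctrl.get_obs(): the state, without advancing time (a new reading comes with each control period).
- ctrl.camera(name): name is "scene" or "top" or "wrist"; returns (picture, depth): 480x640x3 uint8, red, green, blue; 480x640 float32, m along the optical axis (not along the pixel's ray), 0 where there is no reading.
- ctrl.get_calibration(name): a dict with "fx", "fy", "cx", "cy" (pixels), "distortion" ([k1, k2, p1, p2, k3] as OpenCV has them; the pictures are not rectified), "world_to_cam" (4x4, takes a point from world to camera coordinates); the wrist camera has in their place "hand_eye" (4x4, takes a point from camera to tool coordinates, whose origin is the TCP and whose axes are the flange's). Camera axes: x right, y down, z forward; pixel columns grow to the right and rows downward; lengths in m; the calibration is good to about 2 mm. A picture is of the moment at which its call begins: read the wrist's pose just before it. get_calibration takes no time and is no camera call.
- ctrl.hand_in(): hands the job in; it is judged then, once.
Trained networks look in the newest picture that a camera, given by its name, has taken for a name from the list of things; names that differ only in an ending like _2 or _b are one class to them, and where a whole thing is asked for, a point or a joint stands for the part that bears it (a point fixed in the world has none). Each returns a list of dicts, best first, with "conf" (0 to 1); they miss things now and then, are a little off and sometimes report something else, mostly with a low value. They report only what shows in the picture. A call takes as long as a camera call. They do not tell look-alikes from the thing itself.
- ctrl.spot_in(camera, label): "rect" ([left, top, right, bottom] as shares, 0 to 1, of the picture: columns of its width, rows of its height, round what is visible of it).
- ctrl.cut_out(camera, label): "pixels" (480x640 bool, what is visible of it) and "rect" ([left, top, right, bottom] as shares, 0 to 1, of the picture: columns of its width, rows of its height, round what is visible of it).
The state is a dict: "time_s": time; "qpos": joint angles; "joint_vel": joint speeds; "tau": joint torques, N m; "ee_pos": TCP position; "eef_rot": TCP orientation; "force": force on the tool from outside, world axes, zero at the start; "moment": the same for the moment, N m; "grip_width": finger opening in m; "grip_force": force on a finger pad.
Only numpy, scipy, OpenCV 4.12 (cv2) and the standard library are available. Lean on these libraries where they do the work, as an engineer would, in place of code of your own. Each camera call takes 0.05 s, during which the arm holds its last target. There are 200 camera calls.

TASK

Hang the steel sample basket, with its concrete core still inside, on the hook of the suspension balance, so that the hook sits in the raised notch in the middle of the basket's handle, and let go of it. Then unlock the balance: turn the knob on its sloped console clockwise until it clicks over and stays there. Leave the other things on the bench where they are.

Things in the scene. Friction and masses are not known exactly. Their poses are not given: they have to be found in the camera images.
- basket: Perforated steel cup, 84 mm across, 55 mm high, wall 3 mm, about 0.2 kg, with a stiff upright wire handle (6 mm wire, 118 mm wide) in its y-z plane. The handle's top bar runs along y, centre line 135 mm above the underside; its middle rises to an inverted-V notch (inside 30 mm wide at foot, 12 mm at top). Stands left or right of the balance. Origin: centre of underside, z up.
- basket_eye (a point): The underside of the notch's top, 148 mm above the basket's underside on its axis: the point that should rest on the hook. Axes as the basket.
- basket_grip_a (a point): Centre of the black plastic grip sleeve (12 mm thick, 28 mm long) on the handle's top bar, on the basket's +y side: 34 mm from the middle, 135 mm above the underside. Axes as the basket.
- basket_grip_b (a point): Centre of the like sleeve on the basket's -y side, 34 mm from the middle, 135 mm above the underside. Axes as the basket.
- core: Loose concrete core standing in the basket, 38 mm across, 50 mm high, its origin at the centre of its underside, which rests on the basket's 3 mm floor. 0.08 to 0.17 kg.
- balance: Fixed balance; front faces -x. Base plate 220 (x) x 360 (y) x 16 mm. At y = +110 a column with white load head (x 10 to 80, 52 wide, z 174 to 228 mm), whose front carries the hook pointing to -x. At y = -110 a white console 130 wide, its face sloping 30 degrees: low edge x = -105, z = 30; top x = 8, z = 95 mm, then level to x = 93. Origin: centre of base underside, z up.
- hook_seat (a point): Top of the hook's straight level bar (steel, 8 mm thick, along the balance's x axis), at x = -65, y = +110 mm of the balance, 214 mm above the bench. The level bar runs from 23 mm before this point (-x) to 75 mm behind it (+x), where the load head begins. Axes as the balance.
- hook_tip (a point): Top of the hook's upturned end, 36 mm in front (-x) of hook_seat and 24 mm higher. Axes as the balance.
- lock_grip (a point): Grip point on the knob's axis, 37 mm above the sloping face. Black knob: disc 48 mm across on a 72 mm steel ring (14 mm high together), with a bar 46 long, 14 thick, its top 7 mm above this point; one bar end has a white line, pointing down the slope at the start. Axes turn with the knob: z = turning axis, square to the slope, leaning 30 degrees from vertical to the front; x along the bar.
- lock (a joint): Angle of the lock knob in rad: 0 = locked (start), grows clockwise seen from above the knob, end stop at 1.2 = unlocked. A toggle detent (up to about 0.09 N m) drives it back to 0 below 0.6 and on to 1.2 above 0.6.
- bottle: White plastic bottle, 68 mm across, 150 mm high, standing on the other side of the balance from the basket. Not to be moved. Origin: centre of the underside.
- beaker: Glass beaker, 72 mm across, 85 mm high, behind on the left. Not to be moved. Origin: centre of the underside.
- jar: Glass jar, 70 mm across, 75 mm high, behind on the right. Not to be moved. Origin: centre of the underside.
- tin: Round aluminium sample tin, 64 mm across, 42 mm high, in front of the balance. Not to be moved. Origin: centre of the underside.
- spare_core: Concrete core, 38 mm across, 50 mm high, standing on the bench in front of the balance. Not to be moved. Origin: centre of the underside.
Things that resemble listed ones, but are neither listed nor needed, are in the scene too. Leave any red or turquoise look-alike of the core alone.

How it is judged:
On the way, in this order (a step that is already met when the one before it is completed fails the run):
1. the basket hangs on the hook by its notch and has been let go (x of basket_eye in the frame of hook_seat between -0.03 and 0.07 m and y of basket_eye in the frame of hook_seat between -0.015 and 0.015 m and z of basket_eye in the frame of hook_seat between -0.008 and 0.012 m and contact force between basket and balance above 0.5 N and angle between basket's own z axis and vertical below 0.3 rad and contact force between basket and the arm below 0.1 N and contact force between basket and the fingers below 0.1 N), for 0.3 s.
2. the knob has been turned past its click (value of joint lock above 1 rad), for 0.2 s.
At the end, for the whole second after the job is handed in: The basket hangs untouched and at rest on the hook bar, its notch within 15 mm of the bar sideways and about 10 mm in height, between tip and load head, within 17 degrees of upright; the core is in it; the knob is beyond 1.0 rad; the other things are within 30 mm of where they were (all of step 1 and distance between core and basket below 0.045 m and value of joint lock above 1 rad and linear speed of basket below 0.06 m/s).
It fails at once if the core leaves the basket (distance between core and basket above 0.08 m).
It fails at once if another thing on the bench is moved by more than 30 mm (distance of any of bottle, beaker, jar, tin, spare_core from where it was at the start of the episode above 0.03 m).
It also fails if it takes over 61 s, if anything falls off the work surface, if the arm or the gripper's body presses on something with over 40 N, if the wrist force passes 120 N, or if a joint passes its speed limit or range.

## Working session

There is one attempt and no reset: what is moved stays moved. The work goes in short steps, Python scripts to look and compute and a tool call to move; the robot and the scene stay as the last step left them, time stands still between calls to the robot, and variables do not carry over. Pictures are saved under pics/ and viewed, at most 13 in all, crops included, and the job is handed in when it is done.

Besides the shell and the picture viewer there is one more tool, called after "Call:" in YAML: its name, and indented under it one key for each argument. step_arm: Moves the arm, as the interface text tells. Its arguments: {"type":"object","properties":{"deltas":{"type":"array"},"gripper":{"type":"number"},"squeeze":{"type":"number"}},"required":["deltas"]}

```bash
mkdir -p pics; cat > h.py <<'E'
import numpy as np, cv2
from station import ctrl
from scipy.spatial.transform import Rotation as R
def w2c(n):
    c=ctrl.get_calibration(n)
    K=np.array([[c['fx'],0,c['cx']],[0,c['fy'],c['cy']],[0,0,1.]])
    if 'world_to_cam' in c: T=np.array(c['world_to_cam'])
    else:
        o=ctrl.get_obs(); W=np.eye(4); W[:3,:3]=R.from_euler('xyz',o['eef_rot']).as_matrix(); W[:3,3]=o['ee_pos']
        T=np.linalg.inv(W@np.array(c['hand_eye']))
    return K,np.array(c['distortion'],float),T
def cloud(n,dep,px=None):
    K,d,T=w2c(n)
    if px is None: px=np.stack(np.meshgrid(np.arange(640),np.arange(480)),-1).reshape(-1,2)
    z=dep[px[:,1],px[:,0]]
    u=cv2.undistortPoints(px.astype(float).reshape(-1,1,2),K,d).reshape(-1,2)
    P=np.c_[u*z[:,None],z]; Ti=np.linalg.inv(T)
    return P@Ti[:3,:3].T+Ti[:3,3], z>0
def proj(n,p):
    K,d,T=w2c(n)
    return cv2.projectPoints(np.atleast_2d(p).astype(float),cv2.Rodrigues(T[:3,:3])[0],T[:3,3],K,d)[0].reshape(-1,2)
E
python3 - <<'E'
from h import *
o=ctrl.get_obs(); print(o['ee_pos'],o['eef_rot'],o['time_s'])
for n in ['scene','top']:
    im,dep=ctrl.camera(n); np.savez(f'{n}.npz',im=im,dep=dep); cv2.imwrite(f'pics/{n}0.png',im[...,::-1])
    for l in ['basket','basket_grip_a','core','balance','lock_grip','bottle','beaker','jar','tin','spare_core']:
        for r in ctrl.cut_out(n,l)[:3]:
            v,u=np.nonzero(r['pixels']); P,ok=cloud(n,dep,np.c_[u,v]); P=P[ok]
            print(n,l,round(r['conf'],2),(np.array(r['rect'])*[640,480,640,480]).round(), np.median(P,0).round(3),P.min(0).round(3),P.max(0).round(3))
E
```

```text
[ 0.18014155 -0.51938424  0.20488998] [-3.14043259e+00 -1.17517459e-04  3.33820051e-01] 0.0
scene basket 0.56 [189. 310. 238. 364.] [ 0.441 -0.384  0.042] [ 0.319 -0.432 -0.005] [ 0.485 -0.259  0.158]
scene basket_grip_a 0.77 [193. 312. 235. 360.] [ 0.443 -0.383  0.04 ] [ 0.331 -0.425 -0.004] [ 0.485 -0.264  0.158]
scene core 0.86 [156. 350. 175. 373.] [ 0.375 -0.496  0.045] [ 0.342 -0.512 -0.004] [ 0.388 -0.455  0.057]
scene core 0.74 [246. 357. 263. 379.] [ 0.575 -0.394  0.047] [ 0.55  -0.407  0.001] [ 0.589 -0.368  0.057]
scene core 0.61 [207. 332. 226. 350.] [ 0.446 -0.388  0.052] [ 0.415 -0.405  0.003] [ 0.461 -0.347  0.059]
scene balance 0.68 [314. 288. 332. 303.] [ 0.622 -0.147  0.09 ] [ 0.59  -0.168  0.054] [ 0.642 -0.098  0.115]
scene balance 0.63 [293. 199. 431. 360.] [ 0.713 -0.056  0.042] [ 0.479 -0.226 -0.003] [0.807 0.351 0.239]
scene lock_grip 0.63 [316. 288. 336. 302.] [ 0.618 -0.147  0.091] [ 0.573 -0.168  0.032] [ 0.642 -0.113  0.115]
scene bottle 0.67 [372. 163. 391. 206.] [0.533 0.341 0.082] [0.492 0.32  0.005] [0.561 0.464 0.155]
scene bottle 0.59 [191. 310. 236.
[... 1160 characters left out ...]
9. 278. 452. 304.] [ 0.445 -0.381  0.03 ] [ 0.404 -0.455 -0.007] [ 0.49  -0.338  0.159]
top lock_grip 0.52 [350. 216. 368. 234.] [ 0.619 -0.14   0.083] [ 0.59  -0.164  0.062] [ 0.643 -0.121  0.118]
top bottle 0.73 [181. 227. 206. 252.] [0.516 0.348 0.103] [0.492 0.324 0.008] [0.557 0.416 0.159]
top beaker 0.74 [190. 181. 213. 203.] [0.693 0.364 0.046] [ 0.651  0.323 -0.009] [0.745 0.418 0.093]
top jar 0.84 [418. 199. 446. 228.] [ 0.677 -0.365  0.072] [ 0.651 -0.415 -0.001] [ 0.726 -0.334  0.083]
top tin 0.85 [268. 271. 284. 292.] [0.422 0.097 0.041] [0.393 0.07  0.032] [0.452 0.127 0.054]
top spare_core 0.65 [177. 230. 209. 254.] [0.516 0.348 0.102] [ 0.492  0.324 -0.001] [0.578 0.414 0.159]
```

View pics/scene0.png

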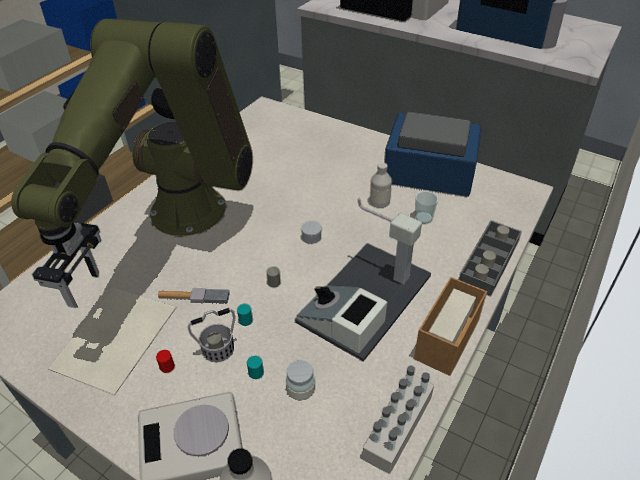

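View pics/top0.png

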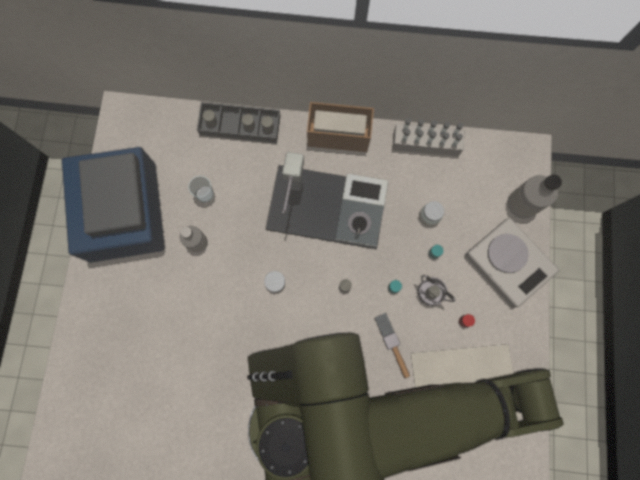

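Basket candidates: only the wire-handled cup, at scene (216,335) / top (433,291). The look-alikes are all cores: red at scene (165,361), turquoise (244,315) and (255,367), and the grey spare core (273,277). The balance is at scene (365,300), with its hook at (375,212) and its knob at (324,295). I'll fit poses from the depth clouds.

```bash
python3 - <<'E'
from h import *
c=ctrl.get_calibration('wrist'); print(np.round(c['hand_eye'],3),c['fx'],c['fy'],c['cx'],c['cy'])
C=[]
for n in ['scene','top']:
    d=np.load(f'{n}.npz'); P,ok=cloud(n,d['dep']); P=P[ok]
    def box(a,b): return P[np.all((P>a)&(P<b),1)]
    h=box([.36,-.47,.105],[.52,-.3,.18]); cc=h.mean(0)
    r=cv2.fitLine(h[:,:2].astype(np.float32),cv2.DIST_HUBER,0,.01,.01).ravel()
    print(n,'handle',len(h),cc.round(3),h.min(0).round(3),h.max(0).round(3),np.degrees(np.arctan2(r[1],r[0])).round(1))
    hk=box([.5,-.05,.19],[.9,.25,.27]); print('hook/head',len(hk),hk.min(0).round(3),hk.max(0).round(3))
    bar=hk[(hk[:,0]<np.percentile(hk[:,0],99)-.08)]
    r=cv2.fitLine(bar[:,:2].astype(np.float32),cv2.DIST_HUBER,0,.01,.01).ravel(); print('bar',len(bar),bar.min(0).round(3),bar.max(0).round(3),r.round(3),np.degrees(np.arctan2(r[1],r[0])).round(1))
    b=box([.5,-.3,.006],[.9,.25,.026]); r=cv2.minAreaRect(b[:,:2].astype(np.float32)); print('base',len(b),r)
    kb=box([.5,-.25,.088],[.66,-.08,.13]);print('knob',len(kb),kb.mean(0).round(3),kb.min(0).round(3),kb.max(0).round(3))
E
```

```text
[[-0.001 -0.969 -0.247  0.072]
 [ 1.    -0.001 -0.    -0.   ]
 [ 0.    -0.247  0.969 -0.179]
 [ 0.     0.     0.     1.   ]] 366.41627841059955 366.41627841059955 322.13837430212965 237.71691735613456
scene handle 221 [ 0.443 -0.383  0.138] [ 0.409 -0.432  0.106] [ 0.477 -0.333  0.158] 57.0
hook/head 813 [0.586 0.039 0.19 ] [0.773 0.1   0.239]
bar 127 [0.586 0.069 0.208] [0.691 0.085 0.239] [ 0.998 -0.063  0.648  0.076] -3.6
base 5048 ((0.6998269557952881, -0.025514990091323853), (0.39963918924331665, 0.5485370755195618), 0.040211599320173264)
knob 157 [ 0.62  -0.145  0.099] [ 0.586 -0.207  0.088] [ 0.66  -0.132  0.115]
top handle 136 [ 0.445 -0.382  0.139] [ 0.41  -0.43   0.105] [ 0.478 -0.335  0.159] 56.0
hook/head 595 [0.59  0.042 0.192] [0.773 0.098 0.241]
bar 90 [0.59  0.071 0.206] [0.69  0.083 0.241] [ 0.998 -0.064  0.644  0.077] -3.7
base 5222 ((0.7000619173049927, -0.024833977222442627), (0.39874595403671265, 0.5495042204856873), 0.12327544391155243)
knob 85 [ 0.615 -0.142  0.1  ] [ 0.59  -0.175  0.088] [ 0.66  -0.133  0.118]
```

Call:
step_arm:
  deltas:
    - {"dp": [0, 0, -0.15], "twist": -0.94}
    - {"dp": [0, 0, -0.15], "twist": -0.94}
    - {"dp": [0, 0, -0.15], "twist": -0.94}
    - {"dp": [0, 0, -0.15], "twist": -0.94}
    - {"dp": [0, 0, -0.15], "twist": -0.94}
    - {"dp": [0, 0, -0.15], "twist": -0.94}
    - {"dp": [0, 0, -0.15], "twist": -0.94}
    - {"dp": [0, 0, -0.15], "twist": -0.94}
    - {"dp": [0, 0, -0.15], "twist": -0.94}
    - {"dp": [0, 0, 0], "twist": -0.94}
  gripper: 1
  squeeze: 50

```text
time_s: 2.1
ee_pos: [0.1802, -0.5199, 0.2603]
eef_rot: [3.141, 0.001, 0.993]
force: [0.3, 0.3, 0.3]
grip_width: 0.0941
grip_force: 0.0
```

Call:
step_arm:
  deltas:
    - {"dp": [0.8, 0.5, 0], "twist": 0}
    - {"dp": [0.8, 0.5, 0], "twist": 0}
    - {"dp": [0.8, 0.5, 0], "twist": 0}
    - {"dp": [0.8, 0.5, 0], "twist": 0}
    - {"dp": [0.8, 0.5, 0], "twist": 0}
    - {"dp": [0.8, 0.5, 0], "twist": 0}
    - {"dp": [0.8, 0.5, 0], "twist": 0}
    - {"dp": [0, 0, 0], "twist": 0}
    - {"dp": [0, 0, 0], "twist": 0}

```text
time_s: 3.0
ee_pos: [0.4204, -0.4089, 0.2592]
eef_rot: [-3.141, 0.0, 0.991]
force: [-0.4, -0.4, 0.7]
grip_width: 0.0941
grip_force: 0.0
```

```bash
cat > look.py <<'E'
from h import *
import sys
o=ctrl.get_obs(); print(o['ee_pos'].round(4),np.degrees(o['eef_rot']).round(2),o['time_s'],o['force'].round(1),o['grip_width'])
im,dep=ctrl.camera('wrist'); cv2.imwrite(sys.argv[1],im[...,::-1])
P,ok=cloud('wrist',dep); np.savez('w.npz',im=im,P=P.reshape(480,640,3),ok=ok.reshape(480,640)); P=P[ok]
E
python3 - <<'E'
import sys; sys.argv=['','pics/w1.png']
exec(open('look.py').read())
h=P[np.all((P>[.36,-.47,.125])&(P<[.53,-.3,.165]),1)]
r=cv2.fitLine(h[:,:2].astype(np.float32),cv2.DIST_HUBER,0,.01,.01).ravel()
u=r[:2]*np.sign(r[1]); s=(h[:,:2]-r[2:])@u
print(len(h),np.degrees(np.arctan2(u[1],u[0])),h.mean(0),h.min(0),h.max(0), s.min(),s.max(), 'mid',r[2:]+u*(s.min()+s.max())/2)
t=h[h[:,2]>.143]; print('notch top',len(t),t.mean(0),t[:,2].max())
n=P[np.all((P>[.36,-.47,.02])&(P<[.53,-.3,.062]),1)]; print(n.min(0),n.max(0))
E
```

```text
[ 0.4204 -0.4089  0.2592] [-179.97    0.     56.8 ] 3.0 [-0.4 -0.4  0.7] 0.09407320215849733
1486 56.051422 [ 0.44512531 -0.37906854  0.1409828 ] [ 0.40904758 -0.43107593  0.1253133 ] [ 0.47692657 -0.33345426  0.15543271] -0.06191199686176321 0.05436677235967481 mid [ 0.4430185  -0.38219808]
notch top 292 [ 0.44392039 -0.38084125  0.15131308] 0.15543271378711238
[ 0.40154718 -0.42381283  0.02001915] [ 0.48482119 -0.34040067  0.05685841]
```

View pics/w1.png

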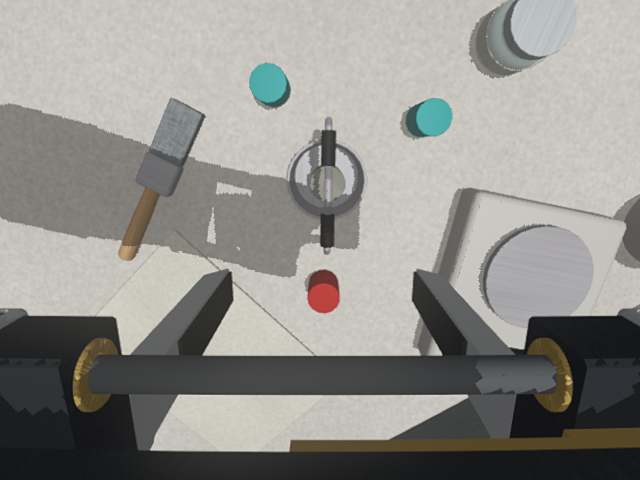

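Wrist picture: the basket (328,180) holds its grey core, with sleeves at (328,148) and (328,230). It's the only wire-handled cup, and the red core at (323,291) and the turquoise ones stand apart. The near sleeve (grip_b) is clear to grasp.

Call:
step_arm:
  deltas:
    - {"dp": [0.03, 0.1, 0.8], "twist": 0.15}
    - {"dp": [0, 0, 0.9], "twist": 0}
    - {"dp": [0, 0, 0.9], "twist": 0}
    - {"dp": [0, 0, 0.6], "twist": 0}
    - {"dp": [0, 0, 0.38], "twist": 0}
    - {"dp": [0, 0, 0], "twist": 0}
    - {"dp": [0, 0, 0], "twist": 0}

```text
time_s: 3.75
ee_pos: [0.4236, -0.4111, 0.117]
eef_rot: [3.141, 0.0, 0.978]
force: [0.4, -0.4, -0.2]
grip_width: 0.0942
grip_force: 0.0
```

Call:
step_arm:
  deltas:
    - {"dp": [0, 0, 0], "twist": 0}
    - {"dp": [0, 0, 0], "twist": 0}
    - {"dp": [0, 0, 0], "twist": 0}
    - {"dp": [0, 0, 0], "twist": 0}
    - {"dp": [0, 0, 0], "twist": 0}
    - {"dp": [0, 0, 0], "twist": 0}
    - {"dp": [0, 0, 0], "twist": 0}
    - {"dp": [0, 0, 0], "twist": 0}
  gripper: -1
  squeeze: 55

```text
time_s: 4.55
ee_pos: [0.4242, -0.4104, 0.1162]
eef_rot: [-3.142, 0.0, 0.98]
force: [-0.5, 0.3, -0.3]
grip_width: 0.0334
grip_force: 0.0
```

Call:
step_arm:
  deltas:
    - {"dp": [0, 0, -0.2], "twist": 0}
    - {"dp": [0, 0, -0.4], "twist": 0}
    - {"dp": [0, 0, -0.6], "twist": 0}
    - {"dp": [0, 0, -0.6], "twist": 0}
    - {"dp": [0, 0, -0.6], "twist": 0}
    - {"dp": [0, 0, -0.4], "twist": 0}
    - {"dp": [0, 0, 0], "twist": 0}
    - {"dp": [0, 0, 0], "twist": 0}

```text
time_s: 5.35
ee_pos: [0.424, -0.4103, 0.2279]
eef_rot: [-3.141, -0.0, 0.98]
force: [0.4, 0.4, -0.3]
grip_width: 0.0001
grip_force: 0.0
```

```bash
python3 - <<'E'
import sys; sys.argv=['','pics/w2.png']
exec(open('look.py').read())
np.save('P2.npy',P)
W=R.from_euler('xyz',o['eef_rot']).as_matrix(); Q=(P-o['ee_pos'])@W
# points along the tool x, ahead of the fingers
s=Q[(abs(Q[:,1])<.02)&(Q[:,0]>.0)&(Q[:,0]<.13)&(Q[:,2]<.03)&(Q[:,2]>-.06)]
for a in np.arange(0.0,.13,.01):
    k=s[(s[:,0]>=a)&(s[:,0]<a+.01)]
    if len(k): print(a.round(2),len(k),k.mean(0).round(4),k[:,2].min().round(4))
E
```

```text
[ 0.424  -0.4103  0.2279] [-179.99   -0.     56.13] 5.35 [ 0.4  0.4 -0.3] 7.917267042630694e-05
0.0 2022 [ 0.0094  0.0001 -0.0329] -0.0598
0.01 714 [ 0.0102 -0.0005 -0.0314] -0.0596
```

View pics/w2.png

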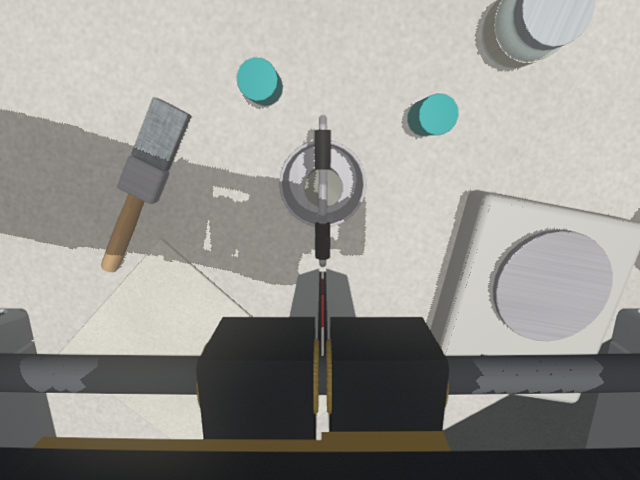

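Picture: the basket still stands at (323,180). I lifted before the slow fingers had closed, so nothing moved. I'll re-measure and try again with a smaller opening and a longer wait.

Call:
step_arm:
  deltas:
    - {"dp": [0, 0, 0], "twist": 0}
    - {"dp": [0, 0, 0], "twist": 0}
    - {"dp": [0, 0, 0], "twist": 0}
    - {"dp": [0, 0, 0], "twist": 0}
    - {"dp": [0, 0, 0], "twist": 0}
    - {"dp": [0, 0, 0], "twist": 0}
  gripper: -0.2

```text
time_s: 6.0
ee_pos: [0.4242, -0.4104, 0.2282]
eef_rot: [-3.142, -0.0, 0.98]
force: [0.0, 0.3, 0.3]
grip_width: 0.0374
grip_force: 0.0
```

```bash
python3 - <<'E'
from h import *
P=np.load('P2.npy')
h=P[np.all((P>[.36,-.47,.125])&(P<[.53,-.3,.165]),1)]; h=h[np.linalg.norm(h[:,:2]-[.443,-.382],axis=1)<.062]
r=cv2.fitLine(h[:,:2].astype(np.float32),cv2.DIST_HUBER,0,.01,.01).ravel()
u=r[:2]*np.sign(r[1]); s=(h[:,:2]-r[2:])@u
print(np.degrees(np.arctan2(u[1],u[0])), s.min(),s.max(), r[2:]+u*(s.min()+s.max())/2); t=h[h[:,2]>.143]; print(t.mean(0))
o=ctrl.get_obs();print(o['grip_width'],o['ee_pos'])
E
```

```text
56.24037 -0.06397319612128825 0.051640534547248776 [ 0.44373147 -0.38125104]
[ 0.44405503 -0.38033887  0.15087657]
0.037383075549295534 [ 0.42415088 -0.41036384  0.22820886]
```

Call:
step_arm:
  deltas:
    - {"dp": [0, 0, 0.8], "twist": 0}
    - {"dp": [0, 0, 0.8], "twist": 0}
    - {"dp": [0, 0, 0.7], "twist": 0}
    - {"dp": [0, 0, 0.5], "twist": 0}
    - {"dp": [0, 0, 0], "twist": 0}

```text
time_s: 6.5
ee_pos: [0.4233, -0.4094, 0.1136]
eef_rot: [-3.137, -0.001, 0.979]
force: [-0.1, 0.5, -0.6]
grip_width: 0.0376
grip_force: 0.0
```

Call:
step_arm:
  deltas:
    - {"dp": [0, 0, 0], "twist": 0}
    - {"dp": [0, 0, 0], "twist": 0}
    - {"dp": [0, 0, 0], "twist": 0}
    - {"dp": [0, 0, 0], "twist": 0}
    - {"dp": [0, 0, 0], "twist": 0}
    - {"dp": [0, 0, 0], "twist": 0}
    - {"dp": [0, 0, 0], "twist": 0}
    - {"dp": [0, 0, 0], "twist": 0}
  gripper: -1
  squeeze: 55

```text
time_s: 7.3
ee_pos: [0.4243, -0.4106, 0.1171]
eef_rot: [3.14, 0.0, 0.98]
force: [-2.0, 2.5, 6.3]
grip_width: 0.0107
grip_force: 55.0
```

Call:
step_arm:
  deltas:
    - {"dp": [0, 0, -0.1], "twist": 0}
    - {"dp": [0, 0, -0.2], "twist": 0}
    - {"dp": [0, 0, -0.4], "twist": 0}
    - {"dp": [0, 0, -0.5], "twist": 0}
    - {"dp": [0, 0, -0.5], "twist": 0}
    - {"dp": [0, 0, -0.5], "twist": 0}
    - {"dp": [0, 0, -0.4], "twist": 0}
    - {"dp": [0, 0, -0.2], "twist": 0}
    - {"dp": [0, 0, 0], "twist": 0}
    - {"dp": [0, 0, 0], "twist": 0}

```text
time_s: 8.3
ee_pos: [0.4239, -0.4102, 0.2275]
eef_rot: [-3.141, -0.0, 0.98]
force: [-0.5, -0.0, -3.0]
grip_width: 0.0106
grip_force: 55.0
```

```bash
cat > inhand.py <<'E'
from h import *
import sys
exec(open('look.py').read())
W=R.from_euler('xyz',o['eef_rot']).as_matrix(); Q=(P-o['ee_pos'])@W
s=Q[(abs(Q[:,1])<.02)&(Q[:,0]>-.03)&(Q[:,0]<.13)&(Q[:,2]<.03)&(Q[:,2]>-.06)]
for a in np.arange(0.0,.13,.01):
    k=s[(s[:,0]>=a)&(s[:,0]<a+.01)]
    if len(k): print(a.round(2),len(k),k.mean(0).round(4),k[:,2].min().round(4))
E
python3 inhand.py pics/w3.png
```

```text
[ 0.4239 -0.4102  0.2275] [-1.7994e+02 -1.0000e-02  5.6120e+01] 8.3 [-0.5 -0.  -3. ] 0.010631226904563381
0.0 2692 [ 0.0084  0.0001 -0.0335] -0.06
0.01 1119 [ 0.0114 -0.0002 -0.0288] -0.0597
0.02 237 [ 0.026   0.     -0.0339] -0.0368
0.03 336 [ 0.035   0.     -0.0348] -0.037
0.04 388 [ 0.0453  0.     -0.0323] -0.0365
0.05 506 [ 0.0556 -0.     -0.021 ] -0.028
0.06 666 [ 0.0649  0.     -0.0202] -0.0242
0.07 696 [ 0.0749  0.     -0.0201] -0.0229
0.08 395 [ 0.084   0.     -0.0176] -0.0228
0.09 65 [ 0.0913 -0.0001 -0.0084] -0.012
```

View pics/w3.png

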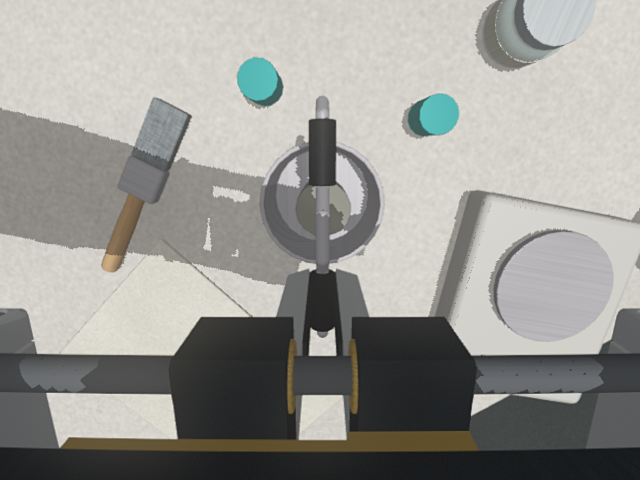

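The basket is held level by the near sleeve, with the core at (323,207) still inside and the notch about 35 mm ahead along tool x. Next I turn it and carry it to in front of the hook.

Call:
step_arm:
  deltas:
    - {"dp": [0, 0, 0], "twist": -0.4}
    - {"dp": [0, 0, 0], "twist": -0.8}
    - {"dp": [0, 0, 0], "twist": -0.9}
    - {"dp": [0, 0, 0], "twist": -0.9}
    - {"dp": [0, 0, 0], "twist": -0.9}
    - {"dp": [0, 0, 0], "twist": -0.9}
    - {"dp": [0, 0, 0], "twist": -0.9}
    - {"dp": [0, 0, 0], "twist": -0.9}
    - {"dp": [0, 0, 0], "twist": -0.7}
    - {"dp": [0, 0, 0], "twist": -0.26}

```text
time_s: 9.35
ee_pos: [0.4241, -0.4103, 0.2277]
eef_rot: [-3.141, -0.001, 1.51]
force: [-0.2, -0.6, -3.5]
grip_width: 0.0108
grip_force: 55.0
```

Call:
step_arm:
  deltas:
    - {"dp": [0.3, 0.1, 0], "twist": 0}
    - {"dp": [0.6, 0.15, 0], "twist": 0}
    - {"dp": [0.8, 0.15, 0], "twist": 0}
    - {"dp": [0.8, 0.15, 0], "twist": 0}
    - {"dp": [0.8, 0.15, 0], "twist": 0}
    - {"dp": [0.8, 0.15, 0], "twist": 0}
    - {"dp": [0.8, 0.15, 0], "twist": 0}
    - {"dp": [0.8, 0.15, 0], "twist": 0}
    - {"dp": [0.8, 0.15, 0], "twist": 0}
    - {"dp": [0.8, 0.15, 0], "twist": 0}
    - {"dp": [0.6, 0.15, 0], "twist": 0}
    - {"dp": [0.3, 0.1, 0], "twist": 0}

```text
time_s: 10.55
ee_pos: [0.513, -0.0849, 0.2282]
eef_rot: [-3.142, -0.0, 1.509]
force: [1.3, -0.4, -3.0]
grip_width: 0.0103
grip_force: 55.0
```

```bash
python3 inhand.py pics/w4.png; python3 - <<'E'
from h import *
d=np.load('w.npz'); P=d['P'][d['ok']]
hk=P[np.all((P>[.575,.0,.195])&(P<[.9,.2,.27]),1)]
bar=hk[(hk[:,0]<.695)&(abs(hk[:,1]-.077)<.02)]
for a in np.arange(.575,.70,.01):
    k=bar[(bar[:,0]>=a)&(bar[:,0]<a+.01)]
    if len(k)>3: print(a.round(3),len(k),k.mean(0).round(4),k[:,1].min().round(4),k[:,1].max().round(4),k[:,2].max().round(4))
E
```

```text
[ 0.513  -0.0849  0.2282] [-1.800e+02 -2.000e-02  8.644e+01] 10.55 [ 1.3 -0.4 -3. ] 0.010282083366951264
0.0 1465 [ 0.0075  0.0005 -0.034 ] -0.06
0.01 2369 [ 0.0109  0.0006 -0.0313] -0.06
0.02 226 [ 0.0261  0.0006 -0.0342] -0.0372
0.03 337 [ 0.035   0.0006 -0.0353] -0.0376
0.04 396 [ 0.0452  0.0006 -0.0331] -0.0371
0.05 496 [ 0.0556  0.0006 -0.0215] -0.0279
0.06 674 [ 0.065   0.0006 -0.0208] -0.0238
0.07 688 [ 0.075   0.0006 -0.0208] -0.0242
0.08 415 [ 0.084   0.0006 -0.0185] -0.0235
0.09 71 [ 0.0915  0.0004 -0.0095] -0.0126
```

View pics/w4.png

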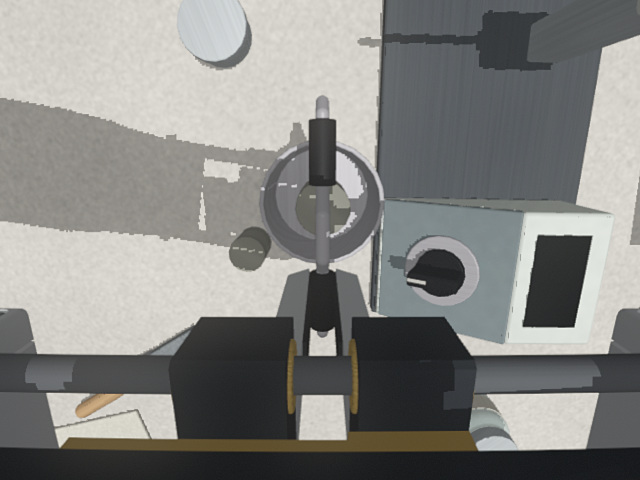

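Picture: the basket is level, the knob is at (440,273) with its white line pointing left (down the slope) at (412,283), and the spare core is clear at (250,248). The hook is out of view at the top. I'll measure the knob here, then go on to the hook.

```bash
cp w.npz wk.npz; python3 - <<'E'
from h import *
d=np.load('wk.npz'); P=d['P']; ok=d['ok']; im=d['im'].astype(int)
reg=np.zeros_like(ok); reg[225:320,385:490]=1
g=P[reg&ok]; 
# slope plane from points
Y=np.radians(-3.65); c,s=np.cos(Y),np.sin(Y); n=np.array([-np.sin(np.pi/6)*c,-np.sin(np.pi/6)*s,np.cos(np.pi/6)])
dist=g@n; v,e=np.histogram(dist,60); 
f=np.load('wk.npz'); 
face=np.median(P[200:225,400:500][ok[200:225,400:500]]@n); print('face',face, np.percentile(P[210:320,390:520][ok[210:320,390:520]]@n,[5,20,50,95]))
hgt=P@n-face
ring=reg&ok&(hgt>.001)&(hgt<.02)
bar=reg&ok&(hgt>.032)&(hgt<.06)
e1=np.array([np.cos(np.pi/6)*c,np.cos(np.pi/6)*s,.5]); e2=np.cross(n,e1)
b=P[bar]; uv=np.c_[b@e1,b@e2].astype(np.float32); r=cv2.minAreaRect(uv); print('bar',len(b),b.mean(0),r,hgt[bar].max())
q=r[0][0]*e1+r[0][1]*e2+(face+.037)*n; print('grip pt from bar',q)
rg=P[reg&ok&(hgt>.004)&(hgt<.018)]; uv=np.c_[rg@e1,rg@e2].astype(np.float32); cc,rad=cv2.minEnclosingCircle(uv); print('ring',len(rg),cc,rad, cc[0]*e1+cc[1]*e2+(face+.037)*n)
print(b.min(0),b.max(0))
E
```

```text
face -0.2651772428493492 [-0.2661374  -0.26521499 -0.26424148 -0.22132639]
bar 949 [ 0.60921726 -0.13719722  0.09931658] ((0.5823171138763428, -0.09960374981164932), (0.014286844059824944, 0.04599343240261078), 88.83212280273438) 0.04692572186202096
grip pt from bar [ 0.61079475 -0.13876931  0.09355127]
ring 2866 (0.5822386145591736, -0.10046404600143433) 0.036341793835163116 [ 0.61067213 -0.13962353  0.09351202]
[ 0.58750125 -0.14693963  0.07982874] [ 0.632497   -0.13042573  0.11117017]
```

Call:
step_arm:
  deltas:
    - {"dp": [0.3, 0.05, 0], "twist": 0}
    - {"dp": [0.6, 0.1, 0], "twist": 0}
    - {"dp": [0.8, 0.1, 0], "twist": 0}
    - {"dp": [0.8, 0.1, 0], "twist": 0}
    - {"dp": [0.6, 0.1, 0], "twist": 0}
    - {"dp": [0.3, 0.05, 0], "twist": 0}
    - {"dp": [0, 0, 0], "twist": 0}
    - {"dp": [0, 0, 0], "twist": 0}

```text
time_s: 11.4
ee_pos: [0.5413, 0.0462, 0.2281]
eef_rot: [-3.141, 0.0, 1.507]
force: [-0.7, -0.8, -2.4]
grip_width: 0.0105
grip_force: 55.0
```

```bash
cat > hook.py <<'E'
from h import *
import sys
exec(open('look.py').read())
W=R.from_euler('xyz',o['eef_rot']).as_matrix(); Q=(P-o['ee_pos'])@W
k=Q[(abs(Q[:,1])<.02)&(Q[:,0]>.025)&(Q[:,0]<.045)&(Q[:,2]<.0)&(Q[:,2]>-.05)]
print('notch tool',k.mean(0).round(4),k[:,2].min().round(4))
hk=P[np.all((P>[.575,.03,.203])&(P<[.9,.2,.27]),1)]
bar=hk[(hk[:,0]<.70)&(abs(hk[:,1]-.077)<.02)&(np.abs(((hk-o['ee_pos'])@W)[:,1])>.012)]
for a in np.arange(.575,.71,.01):
    k=bar[(bar[:,0]>=a)&(bar[:,0]<a+.01)]
    if len(k)>3: print(a.round(3),len(k),k.mean(0).round(4),k[:,1].min().round(4),k[:,1].max().round(4),k[:,2].max().round(4))
E
python3 hook.py pics/w5.png
```

```text
[0.5413 0.0462 0.2281] [-1.7998e+02  2.0000e-02  8.6330e+01] 11.4 [-0.7 -0.8 -2.4] 0.01046567231388538
notch tool [ 0.0351  0.0003 -0.035 ] -0.0373
0.585 275 [0.5917 0.083  0.2336] 0.0786 0.086 0.2391
0.595 150 [0.6007 0.0829 0.2182] 0.0774 0.0857 0.2366
0.605 265 [0.6101 0.081  0.2128] 0.0764 0.0848 0.215
0.615 274 [0.62   0.0803 0.2126] 0.0757 0.0841 0.215
0.625 273 [0.63   0.0796 0.2126] 0.0752 0.0834 0.2148
0.635 274 [0.64   0.079  0.2126] 0.0747 0.0829 0.2155
0.645 252 [0.6498 0.078  0.2127] 0.074 0.0821 0.2147
0.655 236 [0.6599 0.0773 0.2128] 0.0733 0.0805 0.215
0.665 255 [0.67   0.0763 0.2127] 0.0719 0.0801 0.2154
0.675 258 [0.6801 0.0755 0.2129] 0.0709 0.0792 0.2154
0.685 263 [0.69   0.0748 0.2127] 0.0704 0.0787 0.2153
0.695 474 [0.6987 0.0736 0.2125] 0.0653 0.0828 0.2202
```

View pics/w5.png

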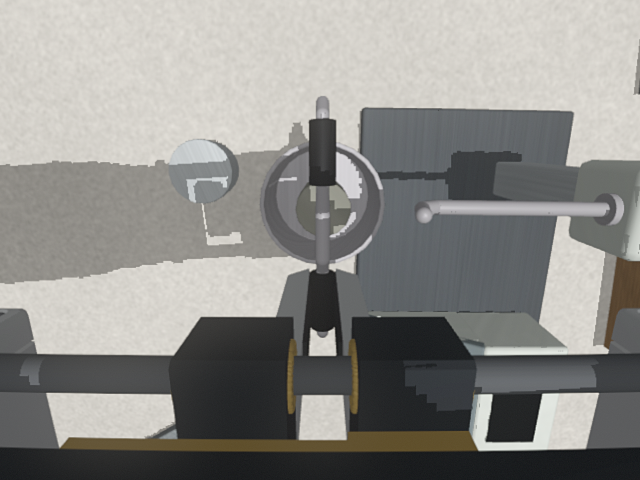

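Picture: the notch is at (322,215) and the hook bar runs along row about 210 from its tip (424,212) to the head (615,208), so they are well aligned. The tin (203,170) is clear. I'll move in over the tip, then lower.

Call:
step_arm:
  deltas:
    - {"dp": [0.02, 0.2, 0], "twist": 0}
    - {"dp": [0.02, 0.4, 0], "twist": 0}
    - {"dp": [0.02, 0.5, 0], "twist": 0}
    - {"dp": [0.02, 0.5, 0], "twist": 0}
    - {"dp": [0.02, 0.45, 0], "twist": 0}
    - {"dp": [0, 0.2, 0], "twist": 0}
    - {"dp": [0, 0.04, 0], "twist": 0}
    - {"dp": [0, 0, 0.2], "twist": 0}
    - {"dp": [0, 0, 0.3], "twist": 0}
    - {"dp": [0, 0, 0.3], "twist": 0}
    - {"dp": [0, 0, 0.2], "twist": 0}
    - {"dp": [0, 0, 0], "twist": 0}

```text
time_s: 12.65
ee_pos: [0.6324, 0.0453, 0.1866]
eef_rot: [-3.139, 0.0, 1.507]
force: [0.7, 1.0, -3.9]
grip_width: 0.0105
grip_force: 55.0
```

```bash
python3 hook.py pics/w6.png
```

```text
[0.6324 0.0453 0.1866] [-1.7986e+02  1.0000e-02  8.6370e+01] 12.65 [ 0.7  1.  -3.9] 0.010470115464083904
notch tool [ 0.0347  0.     -0.0299] -0.0383
0.585 291 [0.5928 0.0832 0.2366] 0.0788 0.0864 0.2396
0.595 777 [0.5991 0.0828 0.2242] 0.0776 0.0861 0.2389
0.605 427 [0.6099 0.0817 0.2137] 0.0773 0.0853 0.2166
0.615 322 [0.6189 0.081  0.2137] 0.0571 0.0845 0.2269
0.645 351 [0.6508 0.0785 0.2137] 0.0741 0.0822 0.2161
0.655 425 [0.66   0.078  0.2137] 0.0727 0.0817 0.2161
0.665 434 [0.67   0.0771 0.2136] 0.0722 0.0809 0.2169
0.675 413 [0.6799 0.0763 0.2138] 0.0717 0.08 0.2159
0.685 416 [0.6899 0.0757 0.2138] 0.0712 0.0795 0.2162
0.695 496 [0.6986 0.0739 0.2138] 0.0649 0.0831 0.2213
```

View pics/w6.png

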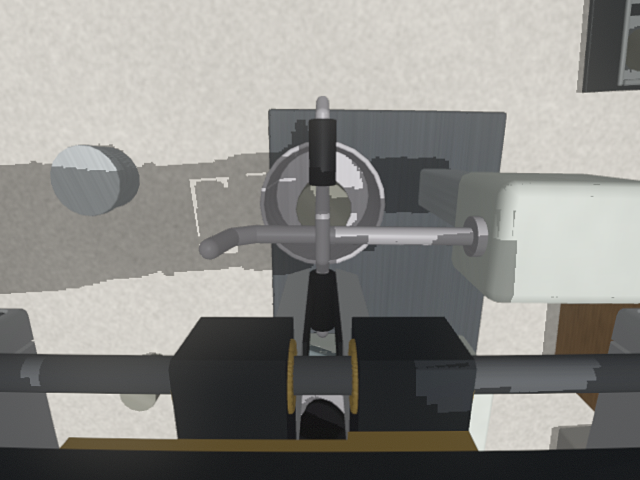

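Picture: the bar passes through the handle under the notch at (322,235), with the tip (210,248) in front. I'll lower the last 4–5 mm and release.

Call:
step_arm:
  deltas:
    - {"dp": [0, 0, 0.08], "twist": 0}
    - {"dp": [0, 0, 0.04], "twist": 0}
    - {"dp": [0, 0, 0], "twist": 0}
    - {"dp": [0, 0, 0], "twist": 0}

```text
time_s: 13.1
ee_pos: [0.6331, 0.0453, 0.1837]
eef_rot: [3.141, -0.0, 1.507]
force: [0.9, -0.8, -3.2]
grip_width: 0.0107
grip_force: 55.0
```

Call:
step_arm:
  deltas:
    - {"dp": [0, 0, 0], "twist": 0}
    - {"dp": [0, 0, 0], "twist": 0}
    - {"dp": [0, 0, 0], "twist": 0}
    - {"dp": [0, 0, 0], "twist": 0}
    - {"dp": [0, 0, 0], "twist": 0}
    - {"dp": [0, 0, 0], "twist": 0}
  gripper: -0.2

```text
time_s: 13.7
ee_pos: [0.6331, 0.0453, 0.1835]
eef_rot: [3.142, -0.0, 1.507]
force: [-0.5, 0.6, -0.6]
grip_width: 0.0374
grip_force: 0.0
```

```bash
python3 hook.py pics/w7.png
```

```text
[0.6331 0.0453 0.1835] [180.    -0.    86.37] 13.7 [-0.5  0.6 -0.6] 0.037352536987133
notch tool [ 0.0347  0.0002 -0.0309] -0.0373
0.585 341 [0.5927 0.0832 0.2352] 0.0786 0.0863 0.239
0.595 906 [0.5996 0.0798 0.2234] 0.057 0.0862 0.2493
0.605 624 [0.6093 0.0744 0.2193] 0.057 0.0854 0.2642
0.615 354 [0.6191 0.081  0.2126] 0.0769 0.0844 0.2151
0.645 344 [0.6511 0.0785 0.2125] 0.0741 0.0821 0.215
0.655 421 [0.66   0.0779 0.2126] 0.0736 0.0815 0.2148
0.665 442 [0.6701 0.0771 0.2125] 0.0722 0.0808 0.2149
0.675 450 [0.68   0.0763 0.2125] 0.0716 0.0801 0.2152
0.685 435 [0.69   0.0757 0.2125] 0.071 0.0794 0.215
0.695 603 [0.6986 0.0746 0.2127] 0.065 0.0832 0.2196
```

View pics/w7.png

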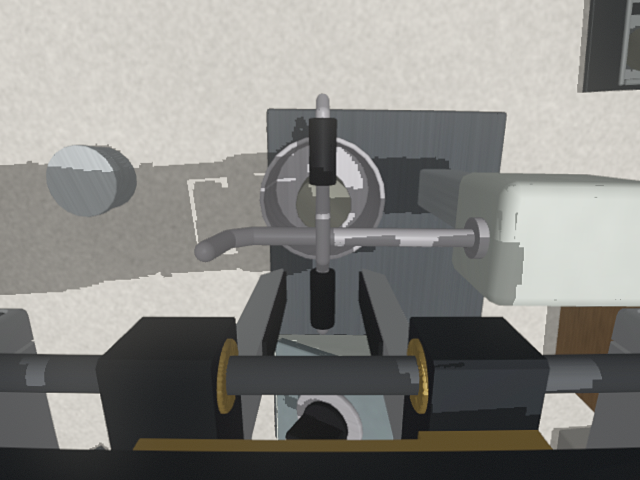

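Picture: both fingers are clear of the sleeve, and the basket hangs by its notch at (322,238) with the force back near zero. I'll rise, close the gripper and move over to the knob.

Call:
step_arm:
  deltas:
    - {"dp": [0, 0, -0.1], "twist": 0}
    - {"dp": [0, 0, -0.3], "twist": 0}
    - {"dp": [0, 0, -0.5], "twist": 0}
    - {"dp": [0, 0, -0.7], "twist": 0}
    - {"dp": [0, 0, -0.7], "twist": 0}
    - {"dp": [0, 0, -0.6], "twist": 0}

```text
time_s: 14.35
ee_pos: [0.633, 0.0453, 0.3023]
eef_rot: [3.14, -0.0, 1.507]
force: [-0.4, 0.5, -0.7]
grip_width: 0.0378
grip_force: 0.0
```

Call:
step_arm:
  deltas:
    - {"dp": [-0.68, -0.1, 0], "twist": 0}
    - {"dp": [-0.68, -0.1, 0], "twist": 0}
    - {"dp": [-0.68, -0.1, 0], "twist": 0}
    - {"dp": [-0.68, -0.1, 0], "twist": 0}
    - {"dp": [-0.68, -0.1, 0], "twist": 0}
    - {"dp": [-0.68, -0.1, 0], "twist": 0}
    - {"dp": [-0.68, -0.1, 0], "twist": 0}
    - {"dp": [-0.68, -0.1, 0], "twist": 0}
  gripper: -1

```text
time_s: 15.15
ee_pos: [0.587, -0.1709, 0.3007]
eef_rot: [3.14, 0.0, 1.507]
force: [0.3, 0.8, 0.1]
grip_width: 0.0003
grip_force: 0.0
```

Call:
step_arm:
  deltas:
    - {"dp": [0, 0, 0], "twist": 1}
    - {"dp": [0, 0, 0], "twist": 1}
    - {"dp": [0, 0, 0], "twist": 1}
    - {"dp": [0, 0, 0], "twist": 1}
    - {"dp": [0, 0, 0], "twist": 1}
    - {"dp": [0, 0, 0], "twist": 1}
    - {"dp": [0, 0, 0], "twist": 1}
    - {"dp": [0, 0, 0], "twist": 1}
    - {"dp": [0, 0, 0], "twist": 1}
    - {"dp": [0, 0, 0], "twist": 1}
    - {"dp": [0, 0, 0], "twist": 1}

```text
time_s: 16.25
ee_pos: [0.5873, -0.1698, 0.3007]
eef_rot: [3.141, -0.001, 0.737]
force: [0.3, -0.4, 1.0]
grip_width: 0.0002
grip_force: 0.0
```

Call:
step_arm:
  deltas:
    - {"dp": [0, 0, 0], "twist": 1}
    - {"dp": [0, 0, 0], "twist": 1}
    - {"dp": [0, 0, 0], "twist": 1}
    - {"dp": [0, 0, 0], "twist": 1}
    - {"dp": [0, 0, 0], "twist": 1}
    - {"dp": [0, 0, 0], "twist": 1}
    - {"dp": [0, 0, 0], "twist": 1}
    - {"dp": [0, 0, 0], "twist": 1}
    - {"dp": [0, 0, 0], "twist": 1}
    - {"dp": [0, 0, 0], "twist": 1}
    - {"dp": [0, 0, 0], "twist": 1}
    - {"dp": [0, 0, 0], "twist": 0.5}

```text
time_s: 17.45
ee_pos: [0.5873, -0.1698, 0.3007]
eef_rot: [3.141, -0.001, -0.066]
force: [0.0, -0.2, 0.3]
grip_width: 0.0006
grip_force: 0.0
```

```bash
python3 - <<'E'
import sys; sys.argv=['','pics/w8.png']
exec(open('look.py').read())
# gripper finger extents in tool frame near the tip
W=R.from_euler('xyz',o['eef_rot']).as_matrix(); Q=(P-o['ee_pos'])@W
for z in (-.03,-.02,-.01,-.005):
    k=Q[(abs(Q[:,2]-z)<.004)&(abs(Q[:,0])<.04)&(abs(Q[:,1])<.05)]; 
    if len(k): print(z,len(k),k.min(0).round(4),k.max(0).round(4))
im,dep=ctrl.camera('scene'); cv2.imwrite('pics/s2.png',cv2.resize(im[170:370,270:450],(720,800))[...,::-1][:600])
P,ok=cloud('scene',dep); P=P[ok]; h=P[np.all((P>[.6,.0,.18])&(P<[.66,.16,.24]),1)]; print(h.min(0),h.max(0))
E
```

```text
[ 0.5873 -0.1698  0.3007] [ 1.7998e+02 -6.0000e-02 -3.7900e+00] 17.45 [ 0.  -0.2  0.3] 0.0006000590599084643
-0.03 396 [-0.0075 -0.0124 -0.034 ] [ 0.0102  0.0123 -0.026 ]
-0.02 364 [-0.0028 -0.0125 -0.024 ] [ 0.0103  0.0123 -0.016 ]
-0.01 284 [ 0.0076 -0.0121 -0.014 ] [ 0.0103  0.0121 -0.006 ]
-0.005 191 [ 0.0078 -0.0116 -0.009 ] [ 0.0102  0.0115 -0.0013]
[0.60163565 0.01988379 0.18070557] [0.65756374 0.1385046  0.22526179]
```

View pics/s2.png

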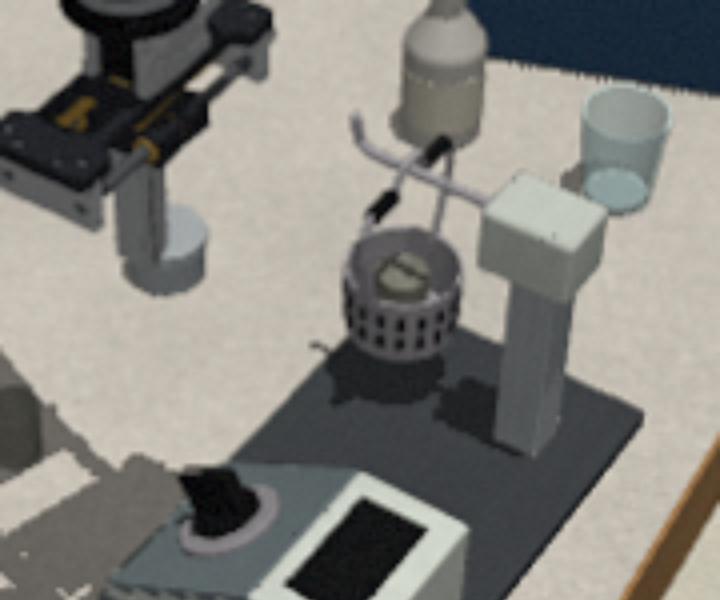

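Scene crop: the basket hangs upright with the core visible at (400,275), clear of everything. The knob is at (220,500), still locked. I'll descend beside its low end and push that end to the left, which is clockwise.

Call:
step_arm:
  deltas:
    - {"dp": [0, 0, 0.9], "twist": 0}
    - {"dp": [0, 0, 0.9], "twist": 0}
    - {"dp": [0, 0, 0.9], "twist": 0}
    - {"dp": [0, 0, 0.9], "twist": 0}
    - {"dp": [0, 0, 0.8], "twist": 0}
    - {"dp": [0, 0, 0.6], "twist": 0}
    - {"dp": [0, 0, 0.4], "twist": 0}
    - {"dp": [0, 0, 0.28], "twist": 0}
    - {"dp": [0, 0, 0], "twist": 0}
    - {"dp": [0, 0, 0], "twist": 0}

```text
time_s: 18.55
ee_pos: [0.5878, -0.17, 0.0732]
eef_rot: [3.141, -0.001, -0.063]
force: [-0.8, -0.0, -0.2]
grip_width: 0.0004
grip_force: 0.0
```

Call:
step_arm:
  deltas:
    - {"dp": [0, -0.15, 0], "twist": 0}
    - {"dp": [0, -0.15, 0], "twist": 0}
    - {"dp": [0, -0.1, 0], "twist": 0}
    - {"dp": [0, -0.1, 0], "twist": 0}
    - {"dp": [0, -0.1, 0], "twist": 0}
    - {"dp": [0, -0.1, 0], "twist": 0}
    - {"dp": [0, 0, 0], "twist": 0}
    - {"dp": [0, 0, 0], "twist": 0}

```text
time_s: 19.35
ee_pos: [0.5886, -0.1415, 0.0725]
eef_rot: [3.141, 0.001, -0.063]
force: [-5.6, -2.3, 1.7]
grip_width: 0.0006
grip_force: 2.9
```

```bash
cat > knob.py <<'E'
from h import *
o=ctrl.get_obs(); print(o['ee_pos'].round(4),o['force'].round(1),o['time_s'])
im,dep=ctrl.camera('scene'); cv2.imwrite('pics/s3.png',cv2.resize(im[190:350,280:440],(600,600),interpolation=cv2.INTER_CUBIC)[...,::-1])
P,ok=cloud('scene',dep); P=P[ok]
h=P[np.all((P>[.6,.0,.18])&(P<[.66,.16,.24]),1)]; print('basket',h.min(0),h.max(0))
Y=np.radians(-4.2); c,s=np.cos(Y),np.sin(Y); n=np.array([-.5*c,-.5*s,.866]); e1=np.array([.866*c,.866*s,.5]); e2=np.cross(n,e1)
G=np.array([.6107,-.139,.0935]); q=P-G; a,b,hh=q@e1,q@e2,q@n
m=(np.hypot(a,b)<.03)&(abs(hh)<.011); uv=np.c_[a,b][m].astype(np.float32); print(m.sum(),cv2.minAreaRect(uv)); l=cv2.fitLine(uv,cv2.DIST_HUBER,0,.01,.01).ravel(); print('bar dir rad cw',-np.arctan(l[1]/l[0]))
E
python3 knob.py
```

```text
[ 0.5886 -0.1415  0.0725] [-5.6 -2.3  1.7] 19.35
basket [0.60038528 0.02039247 0.18026155] [0.65984868 0.13468225 0.22551086]
137 ((-0.005930484272539616, -0.007046099752187729), (0.03596227616071701, 0.044665392488241196), 23.619157791137695)
bar dir rad cw 1.2964386
```

Call:
step_arm:
  deltas:
    - {"dp": [-0.1, 0.2, 0], "twist": 0}
    - {"dp": [-0.1, 0.3, 0], "twist": 0}
    - {"dp": [0, 0.3, -0.3], "twist": 0}
    - {"dp": [0, 0, -0.8], "twist": 0}
    - {"dp": [0, 0, -0.8], "twist": 0}
    - {"dp": [0, 0, -0.8], "twist": 0}
    - {"dp": [0, 0, -0.8], "twist": 0}
    - {"dp": [0, 0, -0.6], "twist": 0}

```text
time_s: 20.2
ee_pos: [0.5792, -0.1743, 0.2398]
eef_rot: [3.141, -0.003, -0.064]
force: [-1.2, 0.7, 0.6]
grip_width: 0.0004
grip_force: 0.0
```

```bash
python3 knob.py
```

```text
[ 0.5792 -0.1743  0.2398] [-1.2  0.7  0.6] 20.2
basket [0.60038809 0.01877076 0.1814848 ] [0.65950186 0.13605591 0.22501127]
107 ((0.0013229968026280403, -0.0033574942499399185), (0.016976961866021156, 0.04560280591249466), 18.790958404541016)
bar dir rad cw 1.3298868
```

View pics/s3.png

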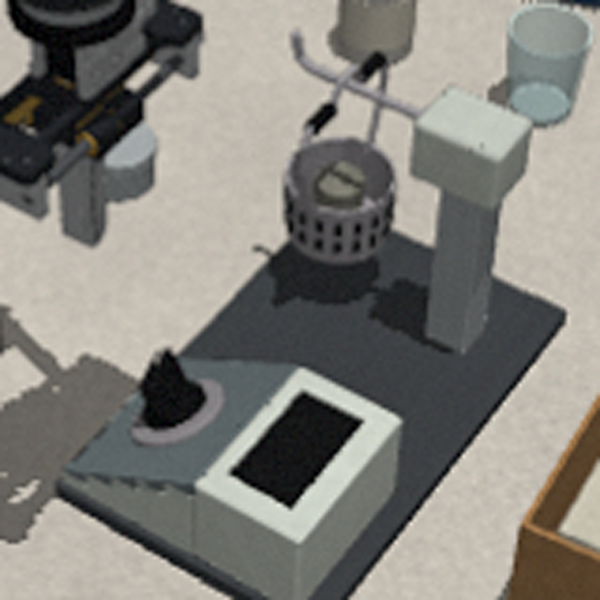

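The picture shows the knob bar at (170,395) turned clockwise. The depth fit gives about 1.2–1.3 rad with no contact, so it's at the stop. The basket hangs upright and still, with the core in it. Handing in.

```bash
python3 -c "
from station import ctrl
print(ctrl.hand_in())"
```

```text
the job is handed in; nothing more can be done
None
```

The basket, with its core inside, hangs by its notch on the balance hook and has been let go. The knob is turned clockwise past its click to about 1.2 rad and stays there, and the job is handed in (no verdict was returned).

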